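Count to the third bay and slide the seasoning box in

TASK

Starting from the end of the aluminium divider rack that has the red post, count the gaps along its top rail with a fingertip: touch the yellow pad over the first gap, then the second, then the third, and go no further along the rail. Then push the white seasoning box with the blue lid across the steel top, lid up, and endways into that third gap, fully home against the back stop. Do not pick anything up or tip the box, leave the scraper, brush, bottle and jar where they are, and finish clear of everything.

Things in the scene. Friction and masses are not known exactly. Their poses are not given: they have to be found in the camera images.
- rack: Fixed aluminium divider rack, 73 mm deep (x), 240 mm wide (y), 54 mm tall. Origin: on the work surface, mid-rack; x points away from the robot into the gaps, y left along the rail. Five upright fins 8 mm thick at y = -116, -58, 0, 58, 116 mm, x from -35 mm (round noses, open mouths) to 30 mm. Four gaps between them, 50 mm clear, centred at y = 87, 29, -29, -87 mm; no floor: the box slides on the table.
- stop (a point): Mid-point of the rack's back stop, on the face that looks at the robot (x = 30, y = 0, z = 20 mm of the rack). The stop is a 44 mm tall wall along y closing the far end of all four gaps.
- rail (a point): Mid-point of the top of the dark steel rail (x = 8, y = 0, z = 54 mm of the rack), which lies along y over the fins: 18 mm wide, 240 mm long, 8 mm thick, its underside 46 mm above the work surface. A yellow pad sits on it over each gap.
- pad_a: Rigid yellow pad on the rail over the leftmost (+y) gap, as the robot sees it: 18 mm (x) by 24 mm (y) by 4 mm. Origin: centre of its underside, at x = 8, y = 87, z = 54 mm of the rack; its top is at z = 58 mm. Axes as the rack's. It does not move.
- pad_b: Rigid yellow pad on the rail over the second from the left gap, as the robot sees it: 18 mm (x) by 24 mm (y) by 4 mm. Origin: centre of its underside, at x = 8, y = 29, z = 54 mm of the rack; its top is at z = 58 mm. Axes as the rack's. It does not move.
- pad_c: Rigid yellow pad on the rail over the third from the left gap, as the robot sees it: 18 mm (x) by 24 mm (y) by 4 mm. Origin: centre of its underside, at x = 8, y = -29, z = 54 mm of the rack; its top is at z = 58 mm. Axes as the rack's. It does not move.
- pad_d: Rigid yellow pad on the rail over the rightmost (-y) gap, as the robot sees it: 18 mm (x) by 24 mm (y) by 4 mm. Origin: centre of its underside, at x = 8, y = -87, z = 54 mm of the rack; its top is at z = 58 mm. Axes as the rack's. It does not move.
- red_post: Fixed red round post, 22 mm diameter, 60 mm tall, standing at one end of the rack (y = +133 or -133 mm of the rack, which one varies): counting starts at this end. Origin: centre of its underside. The post at the other end is grey, same size.
- box: Loose white plastic seasoning box with a flat blue lid, 90 mm long (x), 42 mm wide (y), 40 mm tall, about 0.3 kg, standing on the work surface in front of the rack; either end may go in first. Origin: centre of its underside, z up. Home in a gap its leading end meets the back stop and its other end sticks out 25 mm before the fins' noses.
- scraper: Loose bench scraper, 85 x 140 mm steel blade with black grip, 20 mm tall, lying on the work surface at the near right; origin at its underside. Leave alone.
- brush: Loose black brush lying on the left near side, about 0.2 m long; origin at its underside. Leave alone.
- bottle: Loose clear squeeze bottle, empty, 60 mm diameter, 185 mm tall with a yellow nozzle, standing on the right; origin centre of its underside. Leave alone.
- jar: Loose amber jar with steel cap, 64 mm diameter, 90 mm tall, standing at the far left; origin centre of its underside. Leave alone.
Things that resemble listed ones, but are neither listed nor needed, are in the scene too. Of the things shaped like the box, the white one is meant. What is shaped like the red_post but turquoise is not meant.

How it is judged:
On the way, in this order (a step that is already met when the one before it is completed fails the run):
1. a fingertip touches the pad over the first gap from the red post (((y of red_post in the frame of rack above 0 m and contact force between the fingers and pad_a above 0.5 N) or (y of red_post in the frame of rack below 0 m and contact force between the fingers and pad_d above 0.5 N))), for 0.02 s.
2. then the pad over the second gap (((y of red_post in the frame of rack above 0 m and contact force between the fingers and pad_b above 0.5 N) or (y of red_post in the frame of rack below 0 m and contact force between the fingers and pad_c above 0.5 N))), for 0.02 s.
3. then the pad over the third gap (((y of red_post in the frame of rack above 0 m and contact force between the fingers and pad_c above 0.5 N) or (y of red_post in the frame of rack below 0 m and contact force between the fingers and pad_b above 0.5 N))), for 0.02 s.
4. then the box enters the third gap (((y of red_post in the frame of rack above 0 m and y of box in the frame of rack between -0.037 and -0.021 m) or (y of red_post in the frame of rack below 0 m and y of box in the frame of rack between 0.021 and 0.037 m)) and x of box in the frame of rack above -0.06 m), for 0.1 s.
At the end, for the whole second after the job is handed in: The box stands flat and at rest, lid up, in the third gap from the red post, its leading end within 6 mm of the back stop, its centre within 8 mm of the gap's middle line and in line with the gap within 0.15 rad (((y of red_post in the frame of rack above 0 m and y of box in the frame of rack between -0.037 and -0.021 m) or (y of red_post in the frame of rack below 0 m and y of box in the frame of rack between 0.021 and 0.037 m)) and x of box in the frame of rack above -0.021 m and angle between the x axis of box and the x axis of rack, either way round below 0.15 rad and height (world z) of box below 0.004 m and angle between box's own z axis and vertical below 0.06 rad and linear speed of box below 0.01 m/s); the robot touches nothing.
It fails at once if the fingers touch the pad over the fourth gap ((y of red_post in the frame of rack above 0 m and contact force between the fingers and pad_d above 0.5 N) or (y of red_post in the frame of rack below 0 m and contact force between the fingers and pad_a above 0.5 N)).
It fails at once if the box is lifted more than 12 mm or tipped by more than 0.3 rad (height (world z) of box above 0.012 m or angle between box's own z axis and vertical above 0.3 rad).
It fails at once if the scraper, brush, bottle or jar is moved by more than 20 mm (distance of any of scraper, brush, bottle, jar from where it was at the start of the episode above 0.02 m).
It also fails if it takes over 72 s, if anything falls off the work surface, if the arm or the gripper's body presses on something with over 40 N, if the wrist force passes 120 N, or if a joint passes its speed limit or range.

ROBOT

A 7-joint arm with a two-finger parallel gripper is mounted at the origin on the work surface. World frame = base frame: x ahead of the robot, y to its left, z up, the work surface at z = 0. Lengths are in m, angles in rad, forces in N, time in s.
With the tool pointing down it reaches from about 0.35 to 0.9 m from the base axis. Payload 8.1 kg.
Tool frame: the origin (TCP) lies on the mounting face of the last link; the fingertips stand 178 mm ahead of it and the grasp point (between the pads) lies 159 mm ahead of it; z points along the fingers, y is the direction in which the jaws open and shut (so a half turn about z gives the same grasp; the last joint's range is limited). The gripper opens to 92 mm and grips with 3 to 60 N. Pads are 19 mm wide; open, the fingers measure 130 mm over their backs; the gripper's body (75 mm by 190 mm) begins 47 mm behind the grasp point.
Start: joints at [-1.432, 0.434, 0.025, 1.573, -0.012, 1.134, -0.075], TCP at [0.15, 0.607, 0.405] pointing down, gripper open.
Joint ranges: [-2.62, 2.62], [-0.44, 2.09], [-1.27, 1.32], [0.08, 2.57], [-1.32, 4.46], [0.12, 2], [-2.74, 2.74]. Speed limits (rad/s): [2.22, 2.22, 3.01, 3.01, 3.14, 3.14, 3.14].

INTERFACE

Orientations are given as a rotation vector (axis times angle).
In Python, from workcell import manip, optics gives the robot as it stands. The module is installed in compiled form; this text tells all that it offers.
- The arm moves only by the shell command python3 -m creep 'ROWS' [OPENING] [FORCE]. ROWS is JSON, one flat list of numbers, 4 for each row, row after row: the shift along the tool's x, y, z in cm, then the turn about the tool's z in degrees. A call has 1 to 20 rows; each row shifts and turns the commanded pose from where the row before left it, along the tool's axes as they then stand; what a row does not reach is not made up. A row lasts 1/10 s, in which the tool goes at most 50 mm and 8.59 degrees, less where a joint would pass 70% of its speed; a pose out of reach is approached as far as the arm can. A call is refused whole if a number of a shift passes 5 or a number of a turn 8.59, either way. A call with a gripper value outside its range is refused whole. OPENING is the opening in per cent of the stroke, from 0 (shut) to 100 (fully open), set as the call begins (- or left out, the last holds). The fingers move at their own pace and stop on an object; FORCE is the grip in N (left out, the last holds). Time passes only in rows, so rows that do not move let the fingers close. It gives the time, the measured TCP pose, the force and the opening at its end, in the units of the state.
- manip.sense(): the state, without advancing time (a new reading comes with each control period).
- optics.get_image(name): name is "scene" or "top" or "wrist"; returns the picture (384x512x3 uint8, red, green, blue); there is no depth.
- optics.camera_params(name): a dict with "fx", "fy", "cx", "cy" (pixels), "k1" (the pictures are not rectified: a ray, as slopes to the right and down, at radius r is drawn at 1 + k1 r^2 times it, then the intrinsics apply), "cam_to_world" (4x4, takes a point from camera to world coordinates). Camera axes: x right, y up, looking along -z (the intrinsics and any distortion apply to the point x, -y, -z); pixel columns grow to the right and rows downward; lengths in m; the calibration is good to about 2 mm. A picture is of the moment at which its call begins: read the wrist's pose just before it. camera_params takes no time and is no camera call; for the wrist camera it gives the pose at the moment of the call.
- manip.finish_job(): hands the job in, once; it reports no verdict.
The state is a dict: "time": time; "joints": joint angles; "qd": joint speeds; "tau": joint torques, N m; "tool_pos": TCP position; "tcp_rot": TCP orientation; "wrist_force": force on the tool from outside, world axes, zero at the start; "moment": the same for the moment, N m; "width": finger opening in m.
Only numpy, scipy, OpenCV 4.12 (cv2) and the standard library are available. Lean on these libraries where they do the work, as an engineer would, in place of code of your own. Each camera call takes 0.05 s, during which the arm holds its last target.

## Working session

There is one attempt and no reset: what is moved stays moved. The work goes in short steps, Python scripts to look and compute and a shell command to move; the robot and the scene stay as the last step left them, time stands still between calls to the robot, and variables do not carry over. Pictures are saved under pics/ and viewed, and the job is handed in when it is done.

```bash
mkdir -p pics
python3 - <<'E'
from workcell import manip, optics
import cv2
s=manip.sense()
for k,v in s.items(): print(k,v)
for n in ["scene","top","wrist"]:
    im=optics.get_image(n); cv2.imwrite(f"pics/{n}0.png",im[:,:,::-1]); print(n,optics.camera_params(n))
E
```

```text
time 0.0
joints [-1.43158847  0.43523522  0.02499209  1.57409874 -0.01160417  1.13399191
 -0.07509319]
qd [ 0.00059789 -0.00100583 -0.00042915  0.00157318 -0.00038792  0.00011588
  0.00012858]
tau [ 6.78058859e-04 -6.67863250e+01  9.85338986e-01 -3.14465904e+01
 -6.04523253e-02  4.28835943e-02  1.47127748e-04]
tool_pos [0.14964593 0.60658352 0.40393673]
tcp_rot [-3.79028911e-01 -3.11859962e+00  2.49357224e-03]
wrist_force [-0.2125989   0.00068713  0.63178323]
moment [-0.03063043 -0.02265137  0.01310207]
width 0.09203892279321398
scene {'fx': 387.8048596960283, 'fy': 387.8048596960283, 'cx': 254.684442294541, 'cy': 194.76377205334822, 'k1': 0.027813107932735653, 'cam_to_world': array([[-0.78767555, -0.40616555,  0.46324591,  1.04496172],
       [ 0.61607876, -0.51467791,  0.59628317,  0.58945411],
       [-0.00376724,  0.75507364,  0.65562917,  0.75172321],
       [ 0.        ,  0.        ,  0.        ,  1.        ]])}
top {'fx': 409.18544389520684, 'fy': 409.18544389520684, 'cx': 251.80947726111975, 'cy': 186.59625727471285, 'k1': -0.06241801635858403, 'cam_to_world': array([[-0.01380284,  0.98913134, -0.14638539,  0.38931072],
       [-0.99981518, -0.01169359,  0.01525963, -0.01487985],
       [ 0.013382  ,  0.14656896,  0.98910993,  1.25227551],
       [ 0.        ,  0.        ,  0.        ,  1.        ]])}
wrist {'fx': 317.9616805584648, 'fy': 317.9616805584648, 'cx': 256.24728779235215, 'cy': 191.50454318626248, 'k1': -0.008617831680524018, 'cam_to_world': array([[ 2.38967162e-01, -9.35151989e-01, -2.61506123e-01,
         7.82859544e-02],
       [ 9.71027525e-01,  2.30001731e-01,  6.48440482e-02,
         6.23755628e-01],
       [-4.92179954e-04, -2.69425241e-01,  9.63021182e-01,
         3.84213742e-01],
       [ 0.00000000e+00,  0.00000000e+00,  0.00000000e+00,
         1.00000000e+00]])}
```

View pics/scene0.png

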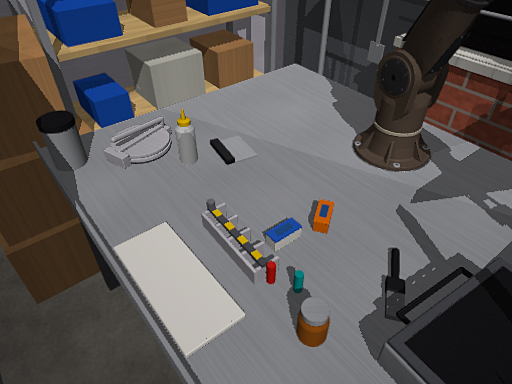

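View pics/top0.png

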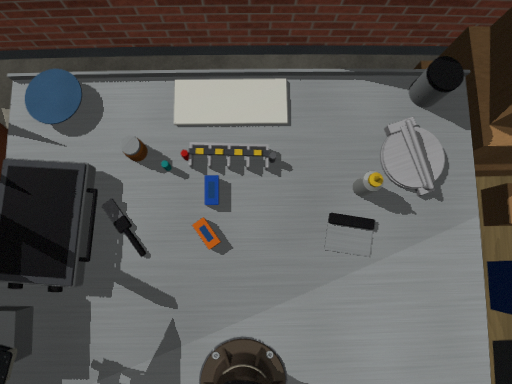

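View pics/wrist0.png

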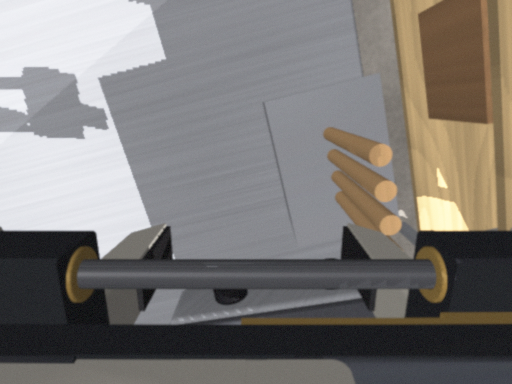

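The red post is at the left (+y) end: scene (271,272), top (185,155). Its lookalike is the turquoise post, top (166,165). The white box with the blue lid is at top (212,190) and scene (283,233). Its lookalike is the orange box with a blue patch, top (206,233). The pads at top x≈200, 219 and 238 are the 1st, 2nd and 3rd gaps; 258 is the forbidden 4th. I'll check a close crop and measure.

```bash
cat > h.py <<'E'
import numpy as np, cv2
from workcell import manip, optics
def ray(P,u,v):
    xd=(u-P['cx'])/P['fx']; yd=(v-P['cy'])/P['fy']
    K=np.array([[P['fx'],0,P['cx']],[0,P['fy'],P['cy']],[0,0,1.]])
    x,y=cv2.undistortPoints(np.array([[[u,v]]],float),K,np.array([P['k1'],0,0,0.]))[0,0]
    M=np.array(P['cam_to_world']); d=M[:3,:3]@np.array([x,-y,-1.]); return M[:3,3],d
def plane(P,u,v,z):
    o,d=ray(P,u,v); return o+d*(z-o[2])/d[2]
def tri(rs):
    A=np.zeros((3,3));b=np.zeros(3)
    for o,d in rs:
        d=d/np.linalg.norm(d);Q=np.eye(3)-np.outer(d,d);A+=Q;b+=Q@o
    return np.linalg.solve(A,b)
def blobs(im,lo,hi,amin=15):
    hsv=cv2.cvtColor(im,cv2.COLOR_RGB2HSV); m=cv2.inRange(hsv,np.array(lo),np.array(hi))
    n,l,st,c=cv2.connectedComponentsWithStats(m)
    return [(c[i],st[i],(l==i).astype(np.uint8)) for i in range(1,n) if st[i][4]>=amin]
def rect(mask):
    c=max(cv2.findContours(mask,cv2.RETR_EXTERNAL,cv2.CHAIN_APPROX_NONE)[0],key=cv2.contourArea)
    return cv2.minAreaRect(c)
E
python3 - <<'E'
from h import *
ims={n:cv2.imread(f"pics/{n}0.png")[:,:,::-1].copy() for n in("scene","top")}
a=cv2.resize(ims['scene'][185:305,180:340],(480,360),interpolation=2)
b=cv2.resize(ims['top'][130:260,150:290],(388,360),interpolation=2)
cv2.imwrite("pics/crop0.png",cv2.hconcat([a[:,:400],b])[:,:,::-1])
for n in ims:
    P=optics.camera_params(n)
    for nm,lo,hi,z in(("yel",(20,150,110),(35,255,255),.058),("blue",(105,120,60),(125,255,255),.04),("red",(0,200,90),(4,255,255),.06)):
        for c,st,m in blobs(ims[n],lo,hi):
            p=plane(P,*c,z)
            if .35<p[0]<.95 and abs(p[1])<.3: print(n,nm,c.round(1),st[2:],p.round(4),rect(m)if nm=="blue" else"")
E
```

```text
scene yel [216.8 212.6] [10  8 48] [ 0.6754 -0.0467  0.058 ] 
scene yel [228.9 225.4] [11  8 50] [0.6774 0.0105 0.058 ] 
scene yel [242.1 239.1] [11  9 57] [0.6791 0.0681 0.058 ] 
scene yel [256.  254.3] [11 10 62] [0.682  0.1262 0.058 ] 
scene blue [323.8 210.5] [ 9 12 77] [0.4368 0.107  0.04  ] ((323.7353210449219, 210.55885314941406), (6.5484619140625, 11.399173736572266), 14.03624439239502)
scene blue [283.1 229.4] [ 37  26 439] [0.5682 0.0923 0.04  ] ((283.03076171875, 229.5538330078125), (14.139958381652832, 34.7297248840332), 60.2551155090332)
scene red [270.8 272. ] [  9  23 166] [0.6887 0.1877 0.06  ] 
top yel [199.2 150.5] [ 9  6 51] [0.6769 0.1223 0.058 ] 
top yel [218.5 151. ] [ 8  5 40] [0.6748 0.0648 0.058 ] 
top yel [237.6 151.5] [ 9  6 49] [0.6725 0.0077 0.058 ] 
top yel [257.5 152. ] [ 8  5 40] [ 0.6704 -0.0518  0.058 ] 
top blue [211.5 189.5] [ 14  30 419] [0.5613 0.0871 0.04  ] ((211.5, 189.5), (29.0, 13.0), 90.0)
top blue [205.9 232.9] [13 15 86] [0.4323 0.1037 0.04  ] ((205.8624267578125, 232.9463348388672), (15.319637298583984, 5.406930923461914), 55.00798034667969)
top red [184.2 153. ] [ 6  5 27] [0.6693 0.1669 0.06  ]
```

View pics/crop0.png

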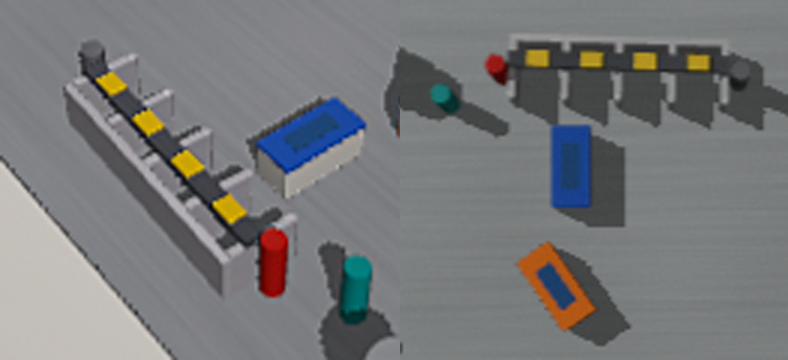

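The crop confirms both choices: the white box with the blue lid, and the red post at the left end. The rack is yawed about -2.1°. Next I'll move above pad_b at the current height for a wrist look.

```bash
python3 -m creep '[-3.56,-2.21,0,0,-3.56,-2.21,0,0,-3.56,-2.21,0,0,-3.56,-2.21,0,0,-3.56,-2.21,0,0,-3.56,-2.21,0,0,-3.56,-2.21,0,0,-3.56,-2.21,0,0,-3.56,-2.21,0,0,-3.56,-2.21,0,0,-3.56,-2.21,0,0,-3.56,-2.21,0,0,-3.56,-2.21,0,0,-3.56,-2.21,0,0,-3.56,-2.21,0,0,-3.56,-2.21,0,0,-3.56,-2.21,0,0,-3.56,-2.21,0,0,0,0,0,-5.8,0,0,0,-5.8]'; python3 -m creep '[0,0,0,0,0,0,0,0]'
python3 - <<'E'
from h import *
s=manip.sense(); P=optics.camera_params("wrist"); print(s['time'],s['tool_pos'],s['tcp_rot'])
im=optics.get_image("wrist"); cv2.imwrite("pics/w1.png",im[:,:,::-1])
for nm,lo,hi,z in(("yel",(20,150,110),(35,255,255),.058),("blue",(105,120,60),(125,255,255),.04),("red",(0,200,90),(4,255,255),.06)):
  for c,st,m in blobs(im,lo,hi,40): print(nm,c.round(1),st,plane(P,*c,z).round(4),rect(m))
E
```

```text
time: 2.15
tool_pos: [0.6772, 0.0653, 0.4038]
tcp_rot: [-0.06, -3.14, 0.002]
wrist_force: [-0.2, 0.7, 0.4]
width: 0.092
time: 2.35
tool_pos: [0.6764, 0.0672, 0.4045]
tcp_rot: [-0.066, -3.14, -0.0]
wrist_force: [0.3, -0.1, -0.2]
width: 0.0918
2.35 [0.67642294 0.06723177 0.40446456] [-6.61859587e-02 -3.14032917e+00 -3.53797786e-04]
yel [308.1 173.3] [297 165  23  17 372] [0.6766 0.1218 0.058 ] ((308.0, 173.0), (16.0, 22.0), 90.0)
yel [143.3 174. ] [132 166  24  17 390] [ 0.6701 -0.0512  0.058 ] ((143.5, 174.0), (16.0, 23.0), 90.0)
yel [198.1 173.9] [187 166  23  17 384] [0.6724 0.0063 0.058 ] ((198.0, 174.0), (16.0, 22.0), 90.0)
yel [253.  173.6] [242 166  23  17 368] [0.6744 0.064  0.058 ] ((253.0, 174.0), (16.0, 22.0), 90.0)
blue [271.7  57.4] [ 250   11   43   95 3856] [0.5596 0.0878 0.04  ] ((271.8324890136719, 57.80955505371094), (94.40409851074219, 41.652015686035156), 87.95458984375)
red [350.2 164.4] [340 152  22  23 287] [0.6685 0.1651 0.06  ] ((348.300048828125, 163.9000244140625), (24.59674644470215, 17.441329956054688), 26.56505012512207)
```

View pics/w1.png

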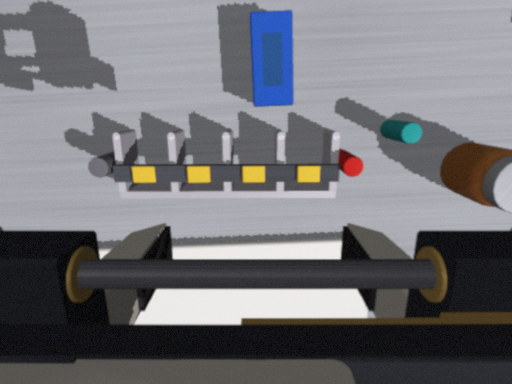

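The wrist view shows four pads at row 174, columns 308 (1st), 253 (2nd), 198 (3rd) and 143 (4th), and the red post at (350,164). Positions agree with the top camera to about 1.5 mm, and pad spacing is 57.7 mm against 58 nominal. Next: shut the gripper and go over pad_a.

```bash
python3 -m creep '[0.1,1.8,0,0,0.1,1.8,0,0,0,1.86,0,0,0,0,2,0,0,0,2,0,0,0,2,0,0,0,2,0,0,0,2,0,0,0,2,0,0,0,2,0,0,0,1,0,0,0,0,0,0,0,0,0]' 0 20;python3 -m creep '[0,0,0.3,0,0,0,0.3,0,0,0,0,0]'
```

```text
time: 3.7
tool_pos: [0.677, 0.1226, 0.2554]
tcp_rot: [0.061, 3.14, 0.001]
wrist_force: [0.5, -0.3, 1.0]
width: 0.0006
time: 4.0
tool_pos: [0.6767, 0.1218, 0.2488]
tcp_rot: [0.062, 3.141, 0.0]
wrist_force: [0.2, 0.6, -0.4]
width: 0.0005
```

```bash
python3 -m creep '[0,0,0.4,0,0,0,0.4,0,0,0,0.2,0,0,0,0.1,0,0,0,0.1,0,0,0,0.1,0]';python3 -m creep '[0,0,0.1,0,0,0,0,0]'
```

```text
time: 4.6
tool_pos: [0.6767, 0.1217, 0.2363]
tcp_rot: [0.062, 3.141, 0.0]
wrist_force: [-4.8, -0.4, 13.8]
width: 0.0006
time: 4.8
tool_pos: [0.6767, 0.1217, 0.2364]
tcp_rot: [0.062, 3.141, 0.001]
wrist_force: [-6.4, -0.5, 14.1]
width: 0.0004
```

Contact on pad_a (14 N). Next, pad_b.

```bash
python3 -m creep '[0,0,-0.8,0,0,0,-0.9,0,0,-2,0,0,0,-2,0,0,0,-1.75,0,0,0,0,0,0,0,0,0.7,0,0,0,0.5,0,0,0,0.2,0,0,0,0.1,0,0,0,0.1,0,0,0,0,0]'
```

```text
time: 6.0
tool_pos: [0.674, 0.0653, 0.2364]
tcp_rot: [-0.06, -3.14, -0.001]
wrist_force: [-5.7, 0.6, 11.1]
width: 0.0004
```

Contact on pad_b (11 N). Next, pad_c.

```bash
python3 -m creep '[0,0,-0.8,0,0,0,-0.9,0,0,-2,0,0,0,-2,0,0,0,-1.8,0,0,0,0,0,0,0,0,0.7,0,0,0,0.5,0,0,0,0.2,0,0,0,0.1,0,0,0,0.1,0,0,0,0,0]'
python3 - <<'E'
from h import *
im=optics.get_image("scene"); cv2.imwrite("pics/s2.png",cv2.resize(im[130:310,150:390],(720,540),interpolation=2)[:,:,::-1])
E
```

```text
time: 7.2
tool_pos: [0.6722, 0.0067, 0.2367]
tcp_rot: [0.061, 3.141, 0.0]
wrist_force: [-0.5, 0.1, -0.9]
width: 0.0002
```

View pics/s2.png

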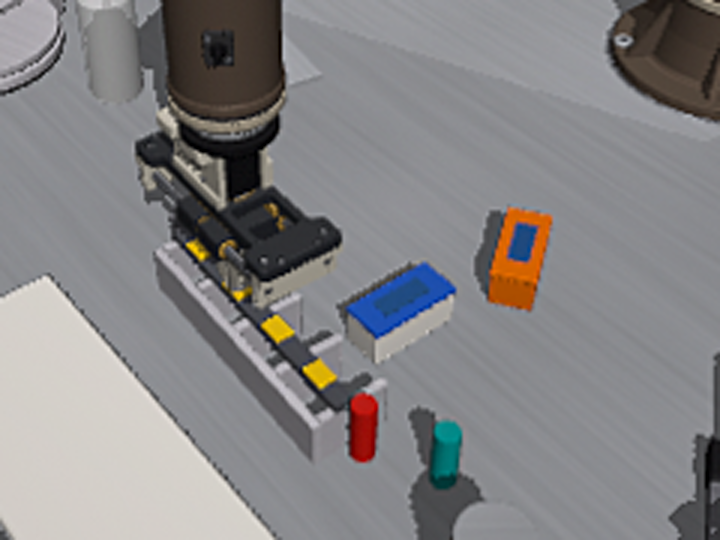

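The fingertips are just above pad_c with no force yet, so I'll press a little lower.

```bash
python3 -m creep '[0,0,0.1,0,0,0,0.1,0,0,0,0,0]'
```

```text
time: 7.55
tool_pos: [0.6722, 0.0064, 0.2363]
tcp_rot: [0.062, 3.14, 0.001]
wrist_force: [-5.4, 1.0, 13.0]
width: 0.0005
```

Pad_c touched (13 N). Now I'll lift straight up, then measure the box yaw and check joint 7's room for a quarter turn.

```bash
python3 -m creep '[0,0,-2,0,0,0,-3,0,0,0,-3,0,0,0,0,0]'
python3 - <<'E'
from h import *
s=manip.sense(); print(s['joints'].round(3),s['tool_pos'])
im=cv2.imread("pics/top0.png")[:,:,::-1].copy();P=optics.camera_params("top")
def box(im,P):
  for c,st,m in blobs(im,(105,120,60),(125,255,255),200):
    r=cv2.boxPoints(rect(m)); q=np.array([plane(P,*p,.04)[:2] for p in r]); print(q.round(4).tolist(),q.mean(0), np.linalg.norm(q[1]-q[0]),np.linalg.norm(q[2]-q[1]))
box(im,P)
im=optics.get_image("wrist");P=optics.camera_params("wrist");cv2.imwrite("pics/w3.png",im[:,:,::-1]);box(im,P)
E
```

```text
time: 7.95
tool_pos: [0.6736, 0.0061, 0.3195]
tcp_rot: [0.062, 3.133, 0.001]
wrist_force: [-0.3, -0.6, 0.5]
width: 0.0005
[-0.212  0.585  0.195  1.557 -0.127  1.004  1.549] [0.67357278 0.00610168 0.31949752]
[[0.6056, 0.1066], [0.6052, 0.0676], [0.5176, 0.0677], [0.518, 0.1064]] [0.56160027 0.08707654] 0.03907581793614472 0.08758095742542822
[[0.604, 0.0659], [0.5308, 0.0659], [0.5331, 0.1069], [0.6066, 0.1104]] [0.56862869 0.08726944] 0.07314175739772658 0.041063811328694515
```

View pics/w3.png

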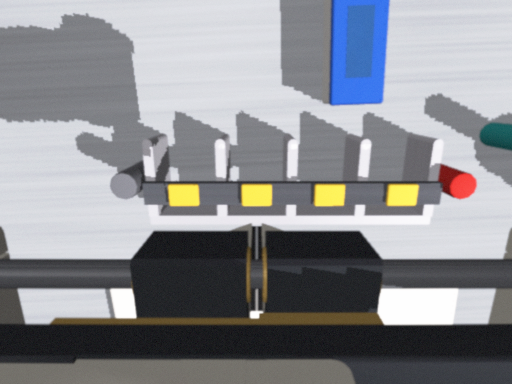

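```bash
python3 -m creep '[0,0,-1,-8.5,0,0,0,-8.5,0,0,0,-8.5,0,0,0,-8.5,0,0,0,-8.5,0,0,0,-8.5,0,0,0,-8.5,0,0,0,-8.5,0,0,0,-8.5,0,0,0,-8.5,0,0,0,-5,0,0,0,0,0,0,0,0]' 43 20
python3 -m creep '[-2.2,2,0,0,-2.2,2,0,0,-2.2,2,0,0,-2.2,2,0,0,-2.2,2,0,0,-2.4,1.7,0,0,0,0,0,0,0,0,0,0]'
python3 - <<'E'
from h import *
from scipy.spatial.transform import Rotation as R
s=manip.sense();print(R.from_rotvec(s['tcp_rot']).as_matrix().round(3),s['joints'].round(2))
im=optics.get_image("top");cv2.imwrite("pics/t4.png",cv2.resize(im[100:260,110:310],(750,600),interpolation=2)[:,:,::-1])
E
```

```text
time: 9.3
tool_pos: [0.6719, 0.0054, 0.3235]
tcp_rot: [2.173, -2.268, -0.004]
wrist_force: [-0.1, -0.2, 0.3]
width: 0.0396
time: 10.1
tool_pos: [0.5603, 0.1453, 0.3246]
tcp_rot: [2.176, -2.265, 0.001]
wrist_force: [0.5, -1.8, 0.0]
width: 0.0395
[[-0.04  -0.999 -0.   ]
 [-0.999  0.04  -0.001]
 [ 0.001  0.    -1.   ]] [ 0.05  0.5  -0.56  1.75  0.31  0.98  2.47]
```

View pics/t4.png

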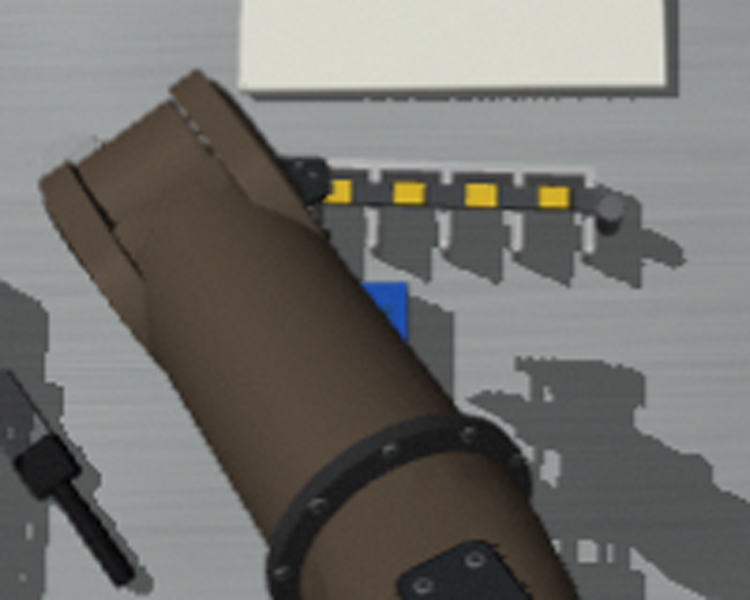

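Joint 7 is at 2.47, close to its 2.74 limit, so I'll use the equivalent half-turned pose instead.

```bash
python3 -m creep '[0,0,0,8.5,0,0,0,8.5,0,0,0,8.5,0,0,0,8.5,0,0,0,8.5,0,0,0,8.5,0,0,0,8.5,0,0,0,8.5,0,0,0,8.5,0,0,0,8.5,0,0,0,8.5,0,0,0,8.5,0,0,0,8.5,0,0,0,8.5,0,0,0,8.5,0,0,0,8.5,0,0,0,8.5,0,0,0,8.5,0,0,0,8.5,0,0,0,8.5]' 
python3 -m creep '[0,0,0,8.5,0,0,0,1.5,0,0,0,0,0,0,0,0]'
python3 - <<'E'
from h import *
from scipy.spatial.transform import Rotation as R
s=manip.sense();print(R.from_rotvec(s['tcp_rot']).as_matrix().round(3),s['joints'].round(2))
P=optics.camera_params("wrist");im=optics.get_image("wrist");cv2.imwrite("pics/w5.png",im[:,:,::-1])
E
```

```text
time: 12.15
tool_pos: [0.5614, 0.1434, 0.3249]
tcp_rot: [2.077, 2.356, 0.0]
wrist_force: [0.5, -0.0, -0.4]
width: 0.0397
time: 12.55
tool_pos: [0.5608, 0.1444, 0.3248]
tcp_rot: [2.262, 2.18, 0.0]
wrist_force: [-0.0, 0.5, -0.2]
width: 0.0395
[[ 0.037  0.999  0.   ]
 [ 0.999 -0.037 -0.   ]
 [-0.     0.    -1.   ]] [-0.49  0.44  0.2   1.8  -0.11  0.91 -0.28]
```

View pics/w5.png

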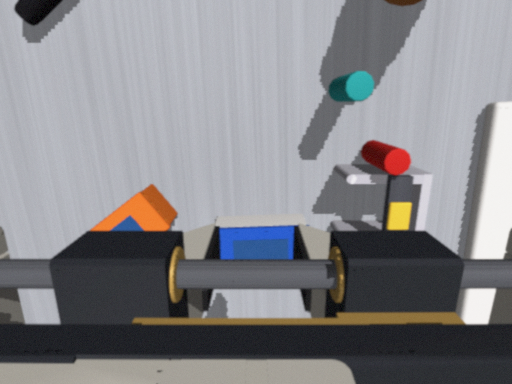

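The fingertips are centred on the box, with the white side face at row ~218 just beyond the fingers, so descend.

```bash
python3 -m creep '[0,0,2.5,0,0,0,2.5,0,0,0,2.5,0,0,0,2.5,0,0,0,2,0,0,0,1.2,0,0,0,0,0,0,0,0,0]'
python3 -m creep '[-0.8,0,0,0,-0.8,0,0,0,-0.5,0,0,0,-0.5,0,0,0,-0.3,0,0,0,-0.3,0,0,0,0,0,0,0]'
```

```text
time: 13.4
tool_pos: [0.5609, 0.1447, 0.1933]
tcp_rot: [2.264, 2.177, 0.001]
wrist_force: [0.6, 0.8, -0.5]
width: 0.0389
time: 14.1
tool_pos: [0.5594, 0.1128, 0.1929]
tcp_rot: [2.265, 2.177, 0.001]
wrist_force: [-0.2, 1.0, 1.1]
width: 0.0396
```

```bash
python3 -m creep '[-0.5,0,0,0,-0.5,0,0,0,-0.6,0,0,0,-0.6,0,0,0,-0.6,0,0,0,-0.6,0,0,0,-0.6,0,0,0,-0.6,0,0,0,-0.6,0,0,0,-0.4,0,0,0,-0.3,0,0,0,-0.2,0,0,0,0,0,0,0]'
python3 - <<'E'
from h import *
P=optics.camera_params("top");im=optics.get_image("top");cv2.imwrite("pics/t6.png",cv2.resize(im[100:260,110:310],(750,600),interpolation=2)[:,:,::-1])
im=optics.get_image("scene"); cv2.imwrite("pics/s6.png",cv2.resize(im[130:310,150:390],(720,540),interpolation=2)[:,:,::-1])
E
```

```text
time: 15.4
tool_pos: [0.5568, 0.0514, 0.1926]
tcp_rot: [2.265, 2.177, -0.001]
wrist_force: [0.6, 0.7, 1.3]
width: 0.0396
```

View pics/t6.png

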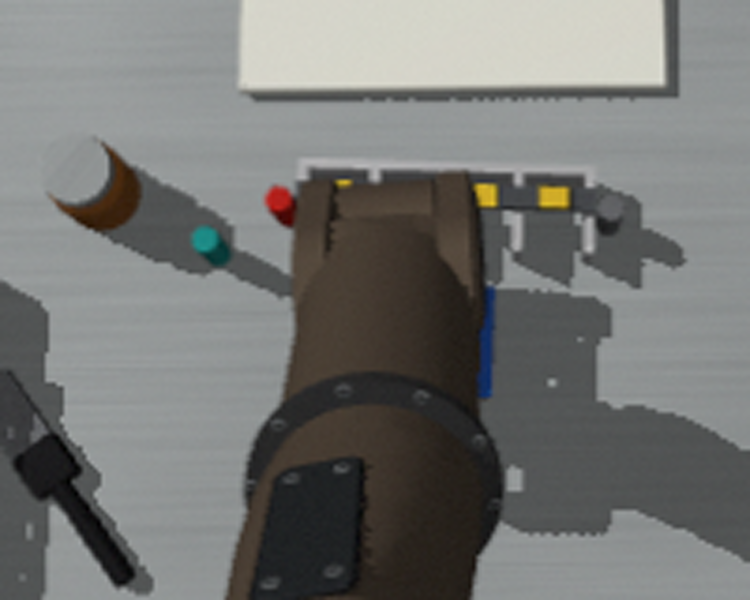

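View pics/s6.png

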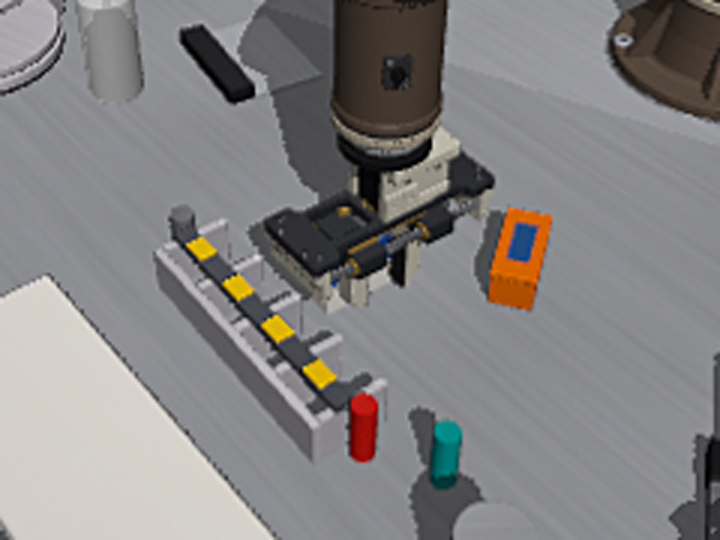

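The box is moving along flush with the fingers; in the top view only its right lid edge shows, at crop (490,340). I'll push the last ~9 mm, back off and lift to look.

```bash
python3 -m creep '[-0.3,0,0,0,-0.3,0,0,0,-0.2,0,0,0,-0.1,0,0,0,0,0,0,0]'; python3 -m creep '[0.4,0,0,0,0.8,0,0,0,0.8,0,0,0,0.6,0,-1,0,0,0,-3,0,0,0,-3,0,0,0,-3,0,0,0,-3,0,0,0,0,0]'
python3 - <<'E'
from h import *
P=optics.camera_params("wrist");im=optics.get_image("wrist");cv2.imwrite("pics/w7.png",im[:,:,::-1])
P=optics.camera_params("top");im=optics.get_image("top");cv2.imwrite("pics/t7.png",cv2.resize(im[100:260,110:310],(750,600),interpolation=2)[:,:,::-1])
E
```

```text
time: 16.0
tool_pos: [0.5564, 0.0424, 0.1926]
tcp_rot: [2.265, 2.177, -0.001]
wrist_force: [0.4, 0.4, 0.3]
width: 0.0396
time: 16.9
tool_pos: [0.5588, 0.0695, 0.3275]
tcp_rot: [2.262, 2.175, 0.01]
wrist_force: [0.5, -0.9, -0.7]
width: 0.0395
```

View pics/w7.png

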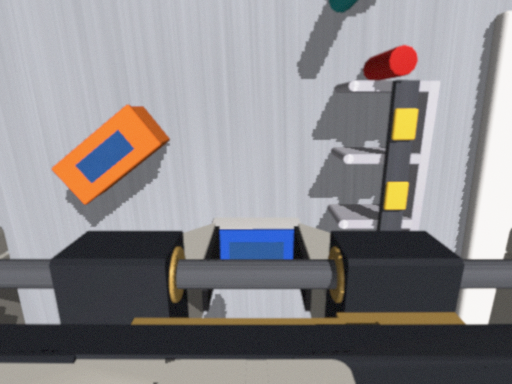

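View pics/t7.png

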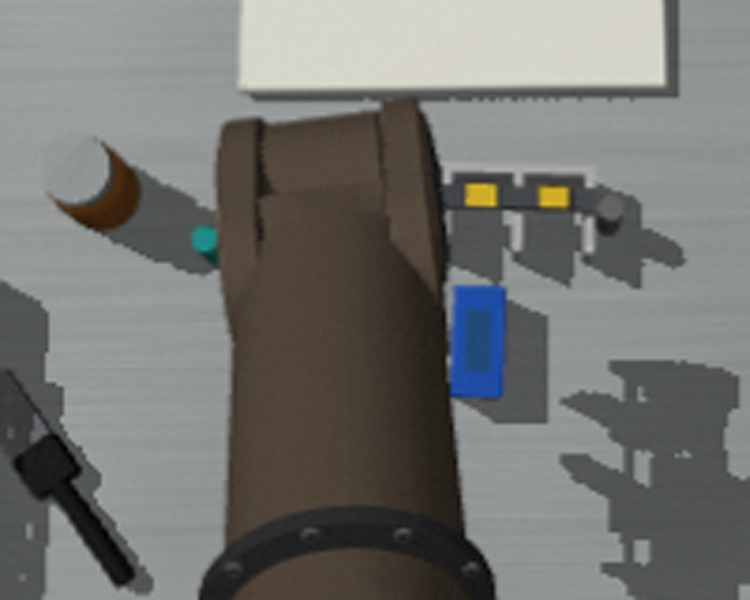

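The box is in front of the third gap, its lid at crop (479,342) against pad_c at (481,195), and roughly aligned with the rack. Measure it.

Run:
```python
from h import *
P=optics.camera_params("top");im=optics.get_image("top")
for c,st,m in blobs(im,(105,120,60),(125,255,255),200):
    pts=np.argwhere(m)[:,::-1]; q=np.array([plane(P,*p,.04)[:2] for p in pts]); k=q.mean(0)
    u,s_,vt=np.linalg.svd(q-k); v=vt[0]*np.sign(vt[0,0])
    print(len(pts),c,k,"yaw",np.degrees(np.arctan2(v[1],v[0])))
    for pc in((.6725,.0077),(.6724,.0065)):
        d=k-np.array(pc); a=-.0375; print("rack rel x,y",d[0]*np.cos(a)+d[1]*np.sin(a)+.008,-d[0]*np.sin(a)+d[1]*np.cos(a)-.029)
```

```text
425 [237.05176471 190.57647059] [0.55729576 0.01070351] yaw -3.163128711115937
rack rel x,y -0.10723585595272597 -0.03031774813380634
rack rel x,y -0.1071809157108532 -0.02911484266377847
```

The box is aligned with the gap to about 1 mm and about 1° off the rack. Now quarter-turn back, move behind the box and set the fingers nearly shut for an endways push.

```bash
python3 -m creep '[0,0,0,-8.5,0,0,0,-8.5,0,0,0,-8.5,0,0,0,-8.5,0,0,0,-8.5,0,0,0,-8.5,0,0,0,-8.5,0,0,0,-8.5,0,0,0,-8.5,0,0,0,-8.5,0,0,0,-5,0,0,0,0]' 11 20
python3 -m creep '[1.9,-1.5,0,0,1.9,-1.5,0,0,1.9,-1.5,0,0,1.7,-1.4,0,0,0,0,0,0,0,0,0,0]'
python3 - <<'E'
from h import *
from scipy.spatial.transform import Rotation as R
s=manip.sense();print(R.from_rotvec(s['tcp_rot']).as_matrix().round(3),s['joints'].round(2))
im=optics.get_image("wrist");cv2.imwrite("pics/w8.png",im[:,:,::-1])
im=optics.get_image("scene"); cv2.imwrite("pics/s8.png",cv2.resize(im[130:310,150:390],(720,540),interpolation=2)[:,:,::-1])
E
```

```text
time: 18.25
tool_pos: [0.5571, 0.0688, 0.3215]
tcp_rot: [-0.06, -3.139, 0.0]
wrist_force: [-0.1, -0.2, -0.2]
width: 0.0104
time: 18.85
tool_pos: [0.4812, 0.0129, 0.3225]
tcp_rot: [-0.066, -3.141, -0.0]
wrist_force: [-0.1, 0.0, -0.1]
width: 0.0103
[[-0.999  0.042 -0.   ]
 [ 0.042  0.999  0.   ]
 [ 0.     0.    -1.   ]] [ 0.02  0.31 -0.19  2.    0.08  0.83  1.31]
```

View pics/w8.png

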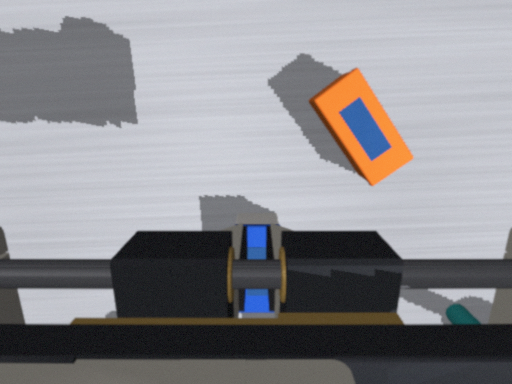

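View pics/s8.png

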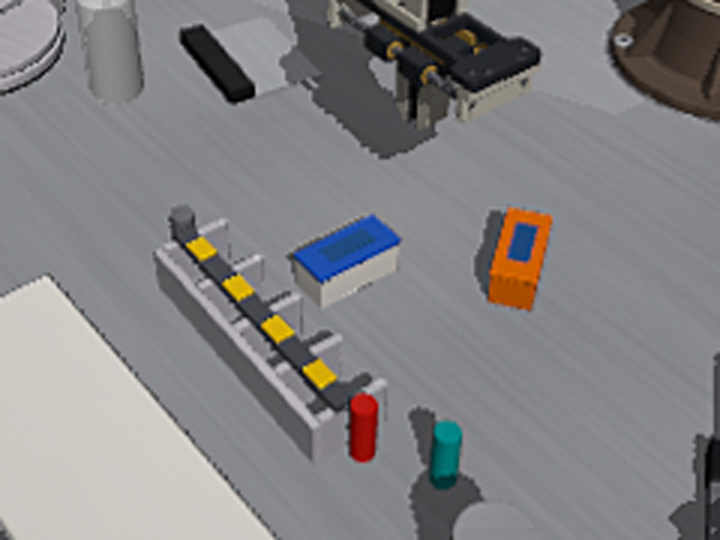

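```bash
python3 -m creep '[0,0,2.5,0,0,0,2.5,0,0,0,2.5,0,0,0,2.5,0,0,0,2,0,0,0,1,0,0,0,0,0]'
python3 -m creep '[-0.6,0,0,0,-0.6,0,0,0,-0.4,0,0,0,-0.4,0,0,0,-0.5,0,0,0,-0.5,0,0,0,-0.5,0,0,0,-0.5,0,0,0,-0.3,0,0,0,-0.2,0,0,0,0,0,0,0]'
python3 - <<'E'
from h import *
im=optics.get_image("scene"); cv2.imwrite("pics/s9.png",cv2.resize(im[130:310,150:390],(720,540),interpolation=2)[:,:,::-1])
im=optics.get_image("top");cv2.imwrite("pics/t9.png",cv2.resize(im[100:260,110:310],(750,600),interpolation=2)[:,:,::-1])
E
```

```text
time: 19.65
tool_pos: [0.4812, 0.0134, 0.1916]
tcp_rot: [-0.061, -3.139, 0.0]
wrist_force: [-0.4, 0.5, -0.2]
width: 0.0097
time: 20.75
tool_pos: [0.5266, 0.0111, 0.1927]
tcp_rot: [0.062, 3.14, 0.0]
wrist_force: [-0.6, 0.8, 0.3]
width: 0.0099
```

View pics/s9.png

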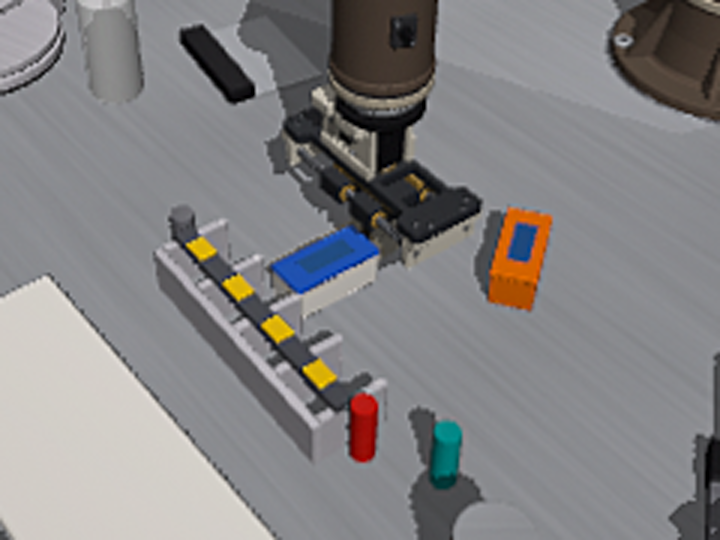

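View pics/t9.png

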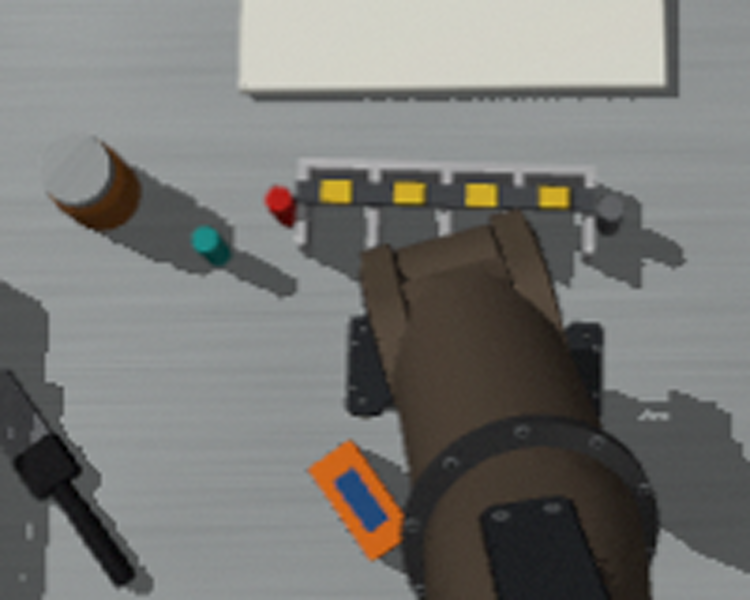

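The box nose is at the mouth of the third gap, lid at (325,262) in the scene crop, and straight. Continue pushing.

```bash
python3 -m creep '[-0.4,0,0,0,-0.4,0,0,0,-0.5,0,0,0,-0.5,0,0,0,-0.5,0,0,0,0,0,0,0]'
python3 -m creep '[-0.4,0,0,0,-0.5,0,0,0,-0.5,0,0,0,-0.5,0,0,0,-0.5,0,0,0,-0.4,0,0,0,-0.3,0,0,0,0,0,0,0]'
```

```text
time: 21.45
tool_pos: [0.5503, 0.0102, 0.1928]
tcp_rot: [0.062, 3.139, 0.0]
wrist_force: [-0.2, 0.3, 0.4]
width: 0.0098
time: 22.25
tool_pos: [0.5808, 0.0089, 0.1928]
tcp_rot: [0.062, 3.14, 0.0]
wrist_force: [-0.4, 0.1, 0.9]
width: 0.0102
```

```bash
python3 -m creep '[-0.3,0,0,0,-0.3,0,0,0,-0.2,0,0,0,-0.2,0,0,0,0,0,0,0]'; python3 -m creep '[-0.2,0,0,0,-0.1,0,0,0,-0.1,0,0,0,0,0,0,0]'
```

```text
time: 22.75
tool_pos: [0.5905, 0.0086, 0.1927]
tcp_rot: [0.062, 3.14, 0.0]
wrist_force: [0.0, -0.0, 0.1]
width: 0.0103
time: 23.15
tool_pos: [0.5943, 0.0084, 0.1927]
tcp_rot: [0.062, 3.141, 0.0]
wrist_force: [-1.5, -1.2, -0.2]
width: 0.01
```

```bash
python3 -m creep '[-0.2,0,0,0,0,0,0,0]'; python3 -m creep '[-0.2,0,0,0,0,0,0,0]';  python3 -m creep '[-0.2,0,0,0,0,0,0,0]'
python3 - <<'E'
from h import *
im=optics.get_image("scene"); cv2.imwrite("pics/s10.png",cv2.resize(im[130:310,150:390],(720,540),interpolation=2)[:,:,::-1])
E
```

```text
time: 23.35
tool_pos: [0.5953, 0.0084, 0.1925]
tcp_rot: [-0.062, -3.138, 0.0]
wrist_force: [-7.8, -0.0, 4.9]
width: 0.0102
time: 23.55
tool_pos: [0.5959, 0.0084, 0.1923]
tcp_rot: [-0.061, -3.135, 0.001]
wrist_force: [-13.6, 0.2, 8.7]
width: 0.0098
time: 23.75
tool_pos: [0.5965, 0.0085, 0.192]
tcp_rot: [-0.061, -3.131, 0.001]
wrist_force: [-19.1, 1.7, 14.6]
width: 0.0103
```

View pics/s10.png

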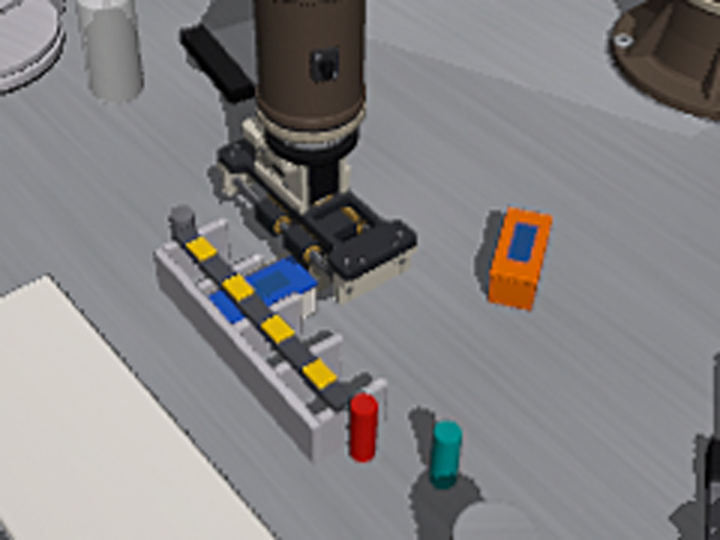

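There is firm resistance at TCP x = 0.595, against a predicted home of 0.594. The box is in the third gap under the rail. Back off, lift and check.

```bash
python3 -m creep '[0.5,0,0,0,1,0,0,0,1,0,0,0,1.5,0,0,0,2,0,0,0,0,0,-1,0,0,0,-3,0,0,0,-4,0,0,0,-4,0,1,0,-4,0,3,0,-4,0,4,0,0,0,4,0,0,0,2,0,0,0,0,0,0,0]'
python3 - <<'E'
from h import *
s=manip.sense();print(s['time'],s['tool_pos'],s['wrist_force'])
P=optics.camera_params("top");im=optics.get_image("top");cv2.imwrite("pics/t11.png",cv2.resize(im[100:260,110:310],(750,600),interpolation=2)[:,:,::-1])
b=[(c,m) for c,st,m in blobs(im,(105,120,60),(125,255,255),20)]
for c,m in b:
    ys,xs=np.nonzero(m); e=plane(P,xs.mean(),ys.max()+.5,.04); print(c,m.sum(),"rear",e, "ymid", plane(P,xs.mean(),ys.mean(),.04))
P=optics.camera_params("wrist");im=optics.get_image("wrist");cv2.imwrite("pics/w11.png",im[:,:,::-1])
im=optics.get_image("scene"); cv2.imwrite("pics/s11.png",cv2.resize(im[130:310,150:390],(720,540),interpolation=2)[:,:,::-1])
im0=cv2.imread("pics/scene0.png")[:,:,::-1]
E
```

```text
time: 25.3
tool_pos: [0.3979, 0.0161, 0.3934]
tcp_rot: [0.061, 3.14, -0.001]
wrist_force: [1.5, -0.3, 0.1]
width: 0.0102
25.3 [0.39792452 0.01605018 0.393435  ] [ 1.48096733 -0.26706569  0.08053199]
[58.10526316 74.21052632] 38 rear [0.91776312 0.57331911 0.04      ] ymid [0.93556683 0.57461435 0.04      ]
[38.51851852 83.96296296] 54 rear [0.88262284 0.63402439 0.04      ] ymid [0.90445844 0.63577587 0.04      ]
[39.10344828 93.48275862] 29 rear [0.85604924 0.63003688 0.04      ] ymid [0.87265961 0.63134    0.04      ]
[ 50.37254902 104.47058824] 51 rear [0.81258905 0.59061778 0.04      ] ymid [0.83555124 0.59225775 0.04      ]
[ 37.05714286 113.57142857] 35 rear [0.78429813 0.63111678 0.04      ] ymid [0.80678469 0.63282102 0.04      ]
[ 57.1627907  114.34883721] 43 rear [0.78297284 0.56697378 0.04      ] ymid [0.80286979 0.56830667 0.04      ]
[239.03225806 147.64516129] 31 rear [0.68304567 0.00364492 0.04      ] ymid [0.68882711 0.00359362 0.04      ]
[237.94795539 165.44609665] 269 rear [0.6029367 0.0076253 0.04     ] ymid [0.63373465 0.00735809 0.04      ]
```

View pics/t11.png

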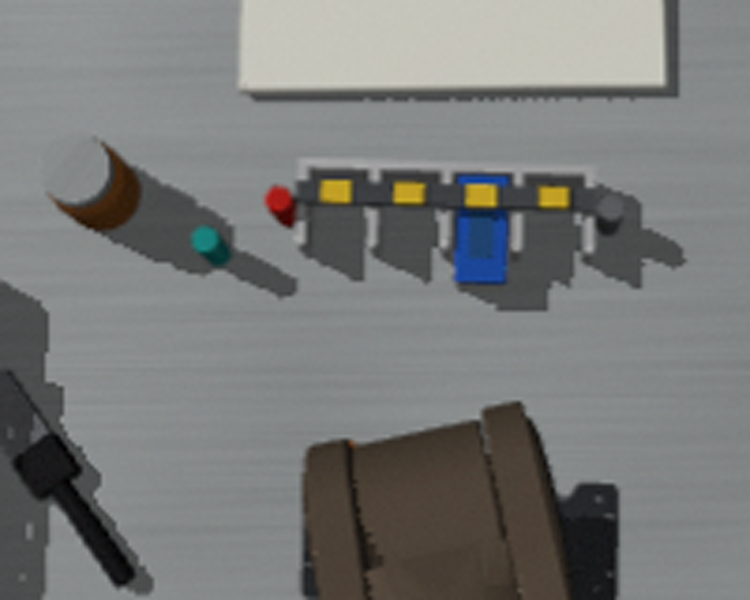

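View pics/s11.png

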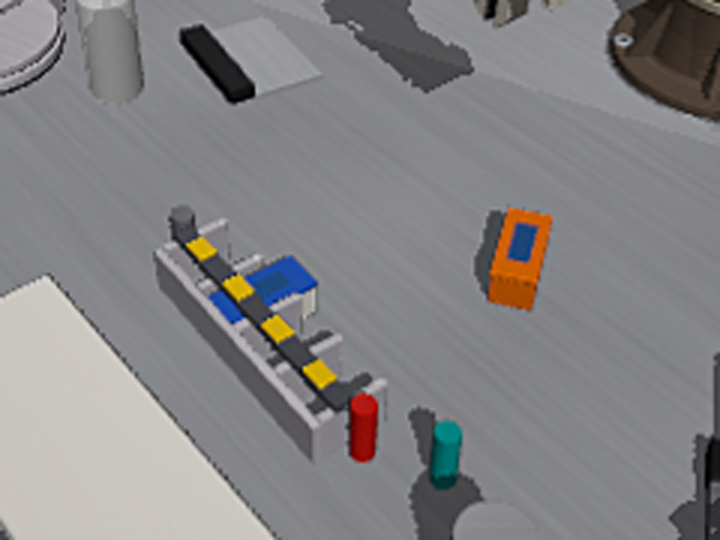

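The box is straight in the third gap. Its rear end measures x = 0.603, against about 0.604 expected when home, and its mid-line y is about 0.008. The jar, brush, scraper and bottle appear unmoved and the arm is clear, so I'll hand in.

```bash
python3 -c "
from workcell import manip
print(manip.finish_job())"
```

```text
the job is handed in; nothing more can be done
None
```

The job is handed in at about 25 s of the 72 s allowed, and by my checks the box is fully home in the third gap from the red post. No verdict was reported.

- **Counting:** the red post is at the left end of the rack. I touched the pads over the first, second and third gaps with shut fingertips, at about 14, 11 and 13 N. The first press on the third pad stopped just short, with no force, so I pressed 2 mm lower. The fourth pad was not approached.
- **Pushing the box:** I pushed the box sideways until it was in line with the third gap, to about 1 mm and 1°. I then pushed it endways until the back stop resisted, at up to about 19 N.
- **A change on the way:** my first turn for the sideways push brought the last joint close to its limit, so I used the opposite turn instead.
- **Final check of the box:** the rear end measured x = 0.603 m, against about 0.604 m expected when home. It sits straight in the gap, lid up and flat.
- **Everything else:** the scraper, brush, bottle and jar look unmoved by eye; I did not measure them. The arm ended well clear.
- **Disagreement between cameras:** the scene camera placed the pads and the box about 5 mm away from the top view. I used the top and wrist cameras, which agreed to about 1.5 mm.

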